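# Take the turned mill body off the lathe mandrel and show its foot to the inspection camera

## Task

Slide the lathe's tailstock back along the bed to its stop, then draw the turned pepper-mill body off the mandrel and present it to the inspection camera behind the lathe: held level in the air, its foot end square to the lens, centred on the lens's line of sight and 100 mm from the glass. Finish while still holding it there, motionless, with the tailstock left back at its stop. Do not drop the mill body, touch the camera or its stand, or disturb the other things on the bench.

Things in the scene. Friction and masses are not known exactly. Their poses are not given: they have to be found in the camera images.
- lathe: Grey wood lathe fixed to the bench across the robot's front, 730 mm long along its own y. Origin: on the bench under its axis of rotation, which is 185 mm up. Own y: along that axis from the tailstock (right, -y) to the headstock (left, +y); z up. Bed top 85 mm above the bench, headstock (y 165 to 330 mm) 250 mm, empty tool-post holder low on the bed at y = 75 mm, below 138 mm
- mandrel_end (a point): Middle of the free end of the steel mandrel, on the lathe's axis; axes as lathe. The mandrel, 22 mm in diameter, is part of the lathe and reaches level from here 124 mm towards +y, to its shoulder (42 mm in diameter) at the headstock
- tailstock (a joint): How far the tailstock is slid from the mandrel along the lathe's -y, in m. 0: its pointed live centre touches the mandrel's end; 0.165: at its stop at the end of the bed. Its clamp is already released: it slides with about 5 N of friction plus 15 N per m/s and stays where it is left; mass 2 kg
- tail_grip (a point): Middle of the tailstock's barrel, on the lathe's axis, 185 mm above the bench; moves with the tailstock. The barrel is a level grey cylinder, 48 mm in diameter, 50 mm to either side of here along the lathe's y; pinch it across from above. Live centre tip 123 mm towards +y; 80 mm handwheel 60 mm towards -y; a small lock lever behind (+x), 28 to 51 mm towards +y, up to 16 mm above here
- mill: Wooden pepper-mill body, a turned tube 110 mm long, bore 27 mm, 0.1 to 0.17 kg, hanging loose on the mandrel, its axis 2.5 mm below the mandrel's, foot towards the tailstock. Origin: middle of its axis. Own y: along its axis from foot (54 mm in diameter, 20 mm long) to head (47 mm in diameter, 22 mm long); x level. Its 40 mm waist reaches about 30 mm to either side of the origin
- mill_foot (a point): Centre of the mill body's foot end face (the wide end), 55 mm from its origin along its -y; axes as mill
- mill_head (a point): Centre of the mill body's head end face, 55 mm from its origin along its +y; axes as mill
- cam_stand: Stand of the inspection camera, fixed to the bench behind the lathe: steel base plate 130 x 110 x 18 mm with a 16 mm round post, 418 mm tall, which carries the camera. Origin: on the bench straight below the lens; own x points back to the post, 107 mm away. Neither stand nor camera may be touched
- lens (a point): Middle of the front glass of the inspection camera (small grey camera with a black lens 34 mm in diameter in a ring light 62 mm in diameter), 107 mm in front of the post, at some 280 to 320 mm above the bench. The camera looks level along this point's -x (roughly towards the robot); z up. It must not be touched
- mill_cap: Bystander: turned wooden cap of the mill, 47 mm in diameter, 57 mm tall, standing on the headstock. Origin: centre of its underside
- gouge: Bystander: turning gouge with a wooden handle, 390 mm long, lying along its own x on the bench in front of the lathe. Origin: under the front part of its handle
- skew: Bystander: skew chisel with a wooden handle, 380 mm long, lying along its own x on the bench to the left of the lathe. Origin: under the front part of its handle
- tool_rest: Bystander: dark T-shaped tool rest, 150 mm wide with a 70 mm post, lying on the bench in front of the lathe. Origin: under the middle of its bar
- blank: Bystander: square wooden blank, 57 x 140 x 57 mm, lying on the bench behind the lathe. Origin: centre of its underside
- sanding_block: Bystander: cork sanding block, 70 x 110 x 32 mm, on the bench in front of the lathe. Origin: centre of its underside
- finished_mill: Bystander: finished pepper mill, 54 mm in diameter, 163 mm tall, standing on the bench behind the lathe. Origin: centre of its underside
- spanner: Bystander: steel spanner lying along its own x on the bench in front of the lathe. Origin: under its middle
There are look-alikes about, which are no part of the job. Leave any purple or yellow look-alike of the mill alone.

How it is judged (in metres and radians):
On the way, in this order (a step that is already met when the one before it is completed fails the run):
1. the tailstock is slid back to its stop while the mill body is still on the mandrel (value of joint tailstock above 0.158 m and y of mill in the frame of lathe above 0.02 m), for 0.2 s.
2. the mill body is off the mandrel, carried by the fingers alone (contact force between mill and the fingers above 1 N and height (world z) of mill above 0.235 m and contact force between mill and lathe below 0.1 N), for 0.2 s.
At the end, for the whole second after the job is handed in: Tailstock within 7 mm of its stop. The fingers alone hold the mill body, at rest: its foot faces the lens, the foot's centre 80 to 120 mm from the glass and within 15 mm of the line of sight sideways and in height, the mill's axis within 0.15 rad (8.6 degrees) of the line of sight (value of joint tailstock above 0.158 m and contact force between mill and the fingers above 1 N and contact force between mill and lathe below 0.1 N and contact force between mill and cam_stand below 0.1 N and height (world z) of mill above 0.24 m and x of mill_foot in the frame of lens between -0.12 and -0.08 m and y of mill_foot in the frame of lens between -0.015 and 0.015 m and z of mill_foot in the frame of lens between -0.015 and 0.015 m and x of mill_head in the frame of lens below -0.17 m and angle between the y axis of mill and the x axis of lens, either way round below 0.15 rad and linear speed of mill below 0.02 m/s and angular speed of mill below 0.15 rad/s); the arm keeps its last pose, push and grip.
It fails at once if the mill body is dropped (height (world z) of mill below 0.14 m).
It fails at once if the camera or its stand is touched (contact force between cam_stand and anything else above 0.5 N).
It fails at once if another thing on the bench is disturbed (moved more than 30 mm) (distance of any of mill_cap, gouge, skew, tool_rest, blank, sanding_block, finished_mill, spanner from where it was at the start of the episode above 0.03 m).
It also fails if it takes over 58 s, if anything falls off the work surface, if the arm or the gripper's body presses on something with over 40 N, if the wrist force passes 120 N, or if a joint passes its speed limit or range.

## Robot

A 6-joint arm with a two-finger parallel gripper is mounted at the origin on the work surface. World frame = base frame: x ahead of the robot, y to its left, z up, the work surface at z = 0. Lengths are in mm, angles in rad, forces in N, time in s.
With the tool pointing down it reaches from about 350 to 1000 mm from the base axis. Payload 7.1 kg.
Tool frame: the origin (TCP) lies midway between the tips of the shut fingers; the grasp point (between the pads) lies 19 mm behind it (robot.grasp_offset is the distance from the TCP to the grasp point, in mm); z points along the fingers, y is the line along which they close (so a half turn about z gives the same grasp; the last joint's range is limited). The gripper opens to 85 mm and grips with 20 to 120 N. Pads are 22 mm wide; open, the fingers measure 114 mm over their backs; the gripper's body (76 mm by 85 mm) begins 54 mm behind the grasp point. The pads swing forward as they close: fully open they stand 13 mm farther back than shut.
Start: joints at [-1.168, 0.423, 1.63, -0, 1.089, -0.019], TCP at [255.892, -570.196, 231.319] pointing down, gripper open.
Joint ranges: [-3, 3], [-0.9, 2.11], [0.09, 2.58], [-1.31, 4.45], [0.11, 2.69], [-2.54, 2.54]. Speed limits (rad/s): [2.39, 2.39, 3.01, 3.14, 3.14, 3.14].

## Interface

Orientations are given as a unit quaternion [x, y, z, w].
In Python, from rig import robot gives the robot as it stands.
- The arm moves only by the shell command python3 -m inch 'ROWS' [FORCE]. ROWS is JSON, a list of rows, each a list of 5 numbers: the opening, from 0 (shut) to 1 (fully open), then the shift along the tool's x, y, z in cm, then the turn about the tool's z in rad. A call has 1 to 5 rows; each row shifts and turns the commanded pose from where the row before left it, along the tool's axes as they then stand; what a row does not reach is not made up. A row lasts 1/8 s, in which the tool goes at most 62.5 mm and 10.7 degrees, less where a joint would pass 70% of its speed; a pose out of reach is approached as far as the arm can. A call is refused whole if a number of a shift passes 6.25 or a number of a turn 0.188, either way. A call with a gripper value outside its range is refused whole. The fingers move at their own pace and stop on an object; FORCE is the grip in N (left out, the last holds). Time passes only in rows, so rows that do not move let the fingers close. It gives the time, the measured TCP pose, the force, the opening and the grip force at its end, in the units of the state.
- robot.observe(): the state, without advancing time (a new reading comes with each control period).
- robot.get_image(name): name is "side" or "top" or "wrist"; returns a dict with "frame" (384x512x3 uint8, blue, green, red), "K" (3x3 intrinsics, pixels), "extrinsics" (4x4, takes a point from world to camera coordinates). Camera axes: x right, y down, z forward; pixel columns grow to the right and rows downward; lengths in mm; the calibration is good to about 2 mm. A picture is of the moment at which its call begins. There is no depth.
- robot.finish_job(): hands the job in; it is judged then, once.
Trained networks look in a picture, given as the dict that the camera call returned (one of the last four; its "shot" number tells which), for a name from the list of things; names that differ only in an ending like _2 or _b are one class to them, and where a whole thing is asked for, a point or a joint stands for the part that bears it (a point fixed in the world has none). Each returns a list of dicts, best first, with "p" (0 to 1); they miss things now and then, are a little off and sometimes report something else, mostly with a low value. They report only what shows in the picture. A call takes as long as a camera call. They do not tell look-alikes from the thing itself.
- robot.search_frame(picture, target): "centre" ([row, column] as shares, 0 to 1, of the picture: columns of its width, rows of its height, amid what is visible of it).
- robot.mark_of(picture, target): "centre" ([row, column] as shares, 0 to 1, of the picture: columns of its width, rows of its height: a listed point, or the origin of a listed thing).
The state is a dict: "time_s": time; "q": joint angles; "qd": joint speeds; "effort": joint torques, N m; "position": TCP position; "tcp_rot": TCP orientation; "ft_force": force on the tool from outside, world axes, zero at the start; "wrist_torque": the same for the moment, N m; "finger_gap": finger opening in mm; "grip_force": force on a finger pad.
Only numpy, scipy, OpenCV 4.12 (cv2) and the standard library are available. Lean on these libraries where they do the work, as an engineer would, in place of code of your own. Each camera call takes 0.05 s, during which the arm holds its last target. There are 200 camera calls.

## Working session

There is one attempt and no reset: what is moved stays moved. The work goes in short steps, Python scripts to look and compute and a shell command to move; the robot and the scene stay as the last step left them, time stands still between calls to the robot, and variables do not carry over. Pictures are saved under pics/ and viewed, at most 12 in all, crops included, and the job is handed in when it is done.

```bash
ls; mkdir -p pics; cat > h.py <<'E'
import numpy as np, cv2
from rig import robot
def tri(obs):
    A=[]
    for im,(r,c) in obs:
        P=im["K"]@np.array(im["extrinsics"])[:3]
        H,W=im["frame"].shape[:2]; u,v=c*W,r*H
        A+= [u*P[2]-P[0], v*P[2]-P[1]]
    A=np.array(A); A/=np.linalg.norm(A[:,:3],axis=1)[:,None]
    x=np.linalg.lstsq(A[:,:3],-A[:,3],rcond=None)[0]
    return x, np.abs(A[:,:3]@x+A[:,3]).max()
def onplane(im,rc,z):
    P=np.array(im["K"])@np.array(im["extrinsics"])[:3]
    H,W=im["frame"].shape[:2]; u,v=rc[1]*W,rc[0]*H
    A=np.array([u*P[2]-P[0], v*P[2]-P[1]])
    return np.linalg.solve(A[:,:2],-(A[:,2]*z+A[:,3]))
def proj(im,p):
    q=np.array(im["K"])@(np.array(im["extrinsics"])[:3]@np.append(p,1)); return q[:2]/q[2]
E
python3 - <<'E'
from h import *
s=robot.get_image("side");t=robot.get_image("top")
cv2.imwrite("pics/both.png",np.hstack([s["frame"],t["frame"]])[:, :]) 
cv2.imwrite("pics/s.png",cv2.resize(s["frame"],(800,600)));cv2.imwrite("pics/t.png",cv2.resize(t["frame"],(800,600)))
for n in ["lathe","mandrel_end","tail_grip","mill","mill_foot","mill_head","lens","cam_stand","mill_cap","finished_mill","blank","tool_rest","gouge"]:
    for nm,im in(("s",s),("t",t)):
        print(n,nm,[(np.round(np.array(d["centre"])*[600,800]).tolist(),round(d["p"],2)) for d in robot.mark_of(im,n)[:4]])
for nm,im in(("s",s),("t",t)):
    E=np.array(im["extrinsics"]);print(nm,(-E[:3,:3].T@E[:3,3]).round(),E[2,:3].round(2))
print(robot.observe())
E
```

```text
pics
lathe s [([365.0, 400.0], 0.93)]
lathe t [([310.0, 384.0], 0.64)]
mandrel_end s [([309.0, 399.0], 0.63)]
mandrel_end t [([303.0, 385.0], 0.87)]
tail_grip s [([273.0, 408.0], 0.69)]
tail_grip t [([297.0, 440.0], 0.88)]
mill s [([332.0, 343.0], 0.86), ([334.0, 391.0], 0.71), ([361.0, 468.0], 0.66)]
mill t [([301.0, 356.0], 0.81), ([379.0, 391.0], 0.75), ([246.0, 401.0], 0.67)]
mill_foot s [([353.0, 443.0], 0.77), ([330.0, 325.0], 0.67), ([322.0, 398.0], 0.64)]
mill_foot t [([302.0, 378.0], 0.87), ([217.0, 417.0], 0.8), ([358.0, 393.0], 0.68), ([302.0, 353.0], 0.31)]
mill_head s [([358.0, 392.0], 0.74), ([353.0, 480.0], 0.71), ([339.0, 361.0], 0.56), ([274.0, 405.0], 0.46)]
mill_head t [([401.0, 400.0], 0.75), ([272.0, 401.0], 0.58)]
lens s [([182.0, 329.0], 0.64), ([552.0, 396.0], 0.2)]
lens t [([184.0, 518.0], 0.77)]
cam_stand s [([265.0, 335.0], 0.94)]
cam_stand t [([221.0, 502.0], 0.71)]
mill_cap s [([399.0, 368.0], 0.8)]
mill_cap t [([288.0, 249.0], 0.64)]
finished_mill s [([386.0, 292.0], 0.75)]
finished_mill t [([211.0, 346.0], 0.62)]
blank s [([225.0, 373.0], 0.81)]
blank t
[... 293 characters left out ...]
99]
{'time_s': 1.4, 'q': array([-1.16802829e+00,  4.23138200e-01,  1.62990369e+00, -2.05371626e-06,
        1.08858005e+00, -1.90118955e-02]), 'qd': array([ 0.00029358, -0.00328261, -0.00036279,  0.00060453,  0.00128191,
        0.00120455]), 'effort': array([ 2.68296753e-04, -5.57329166e+01, -2.82140386e+01, -3.11247118e-05,
        8.12425405e-04,  4.13092920e-06]), 'position': array([ 255.87578165, -570.20460216,  231.29373706]), 'tcp_rot': array([ 9.77844905e-01,  2.09330697e-01, -3.68622697e-06, -1.42043973e-05]), 'ft_force': array([-1.27506757, -0.79335229, -0.09616357]), 'wrist_torque': array([-0.01104641,  0.0013822 , -0.00204176]), 'grip_force': 0.0, 'finger_gap': 85.55248444049896}
```

View pics/t.png

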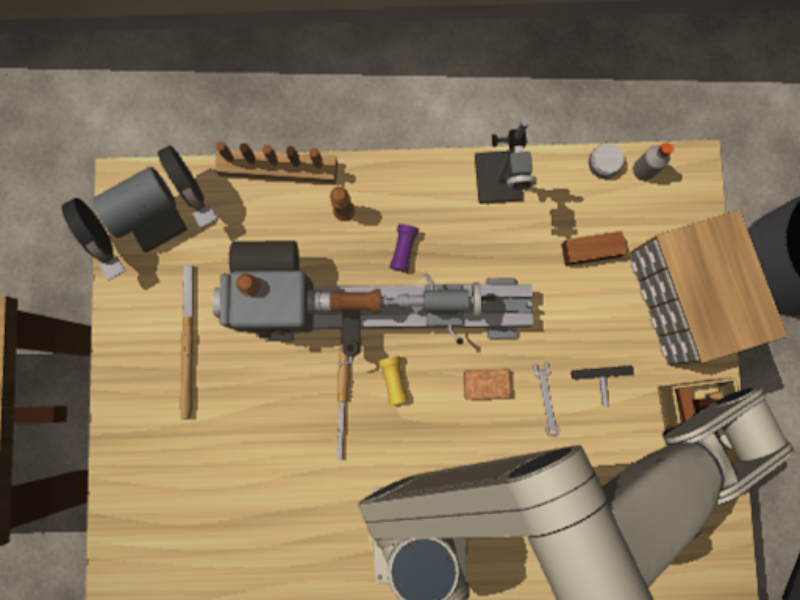

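View pics/s.png

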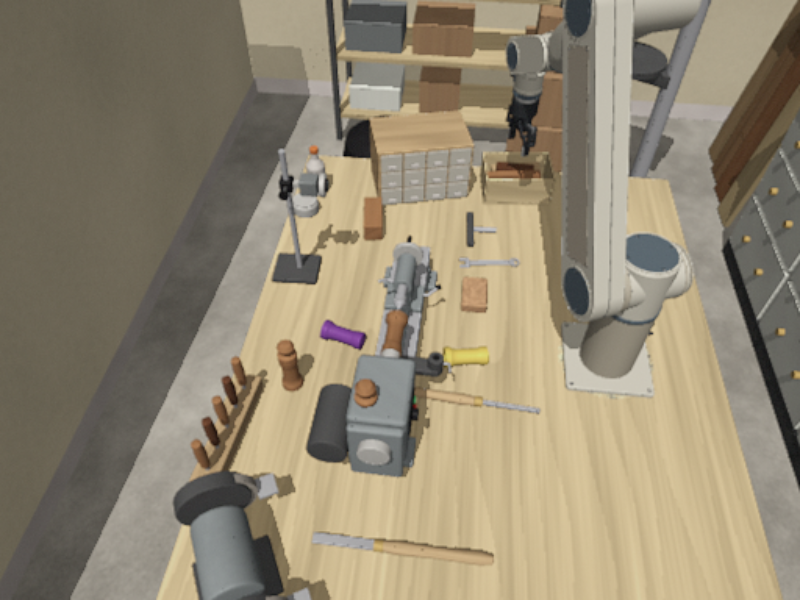

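```bash
cat > m.py <<'E'
from h import *
import sys
def best(im,n,near=None):
    d=robot.mark_of(im,n)
    if near is not None: d=sorted(d,key=lambda e:np.hypot(*(np.array(e["centre"])*[600,800]-near)))
    return d[0]["centre"]
s=robot.get_image("side");t=robot.get_image("top")
S=dict(mill=(332,343),mill_foot=(322,398),mill_head=(339,361)); T=dict(mill=(301,356),mill_foot=(302,378))
for n in ["lathe","mandrel_end","tail_grip","mill","lens","cam_stand","mill_cap","finished_mill","blank"]:
    a=(s,best(s,n,S.get(n)));b=(t,best(t,n,T.get(n)))
    x,e=tri([a,b]);print(n,x.round(1),"err",e.round(1))
E
python3 m.py
```

```text
lathe [536.2  76.7 -11.5] err 2.6
mandrel_end [537.5  57.7 177.9] err 2.2
tail_grip [539.5 -70.9 188. ] err 6.4
mill [602.9 125.2 168. ] err 60.0
lens [ 746.  -219.   339.2] err 12.7Traceback (most recent call last):
  File "m.py", line 10, in <module>
    a=(s,best(s,n,S.get(n)));b=(t,best(t,n,T.get(n)))
         ~~~~^^^^^^^^^^^^^^
  File "m.py", line 6, in best
    return d[0]["centre"]
           ~^^^
IndexError: list index out of range
```

Candidates for the mill (800x600 pictures): 
- brown body on the mandrel, top (row 301, col 356), side (334, 391)
- purple one, top (246, 401)
- yellow one, top (379, 391)
- finished mill, top (205, 342)

By the description I choose the brown body on the mandrel. The crop will check that.

```bash
cat > m.py <<'E'
from h import *
def best(im,n,near):
    d=[e for e in robot.mark_of(im,n) if np.hypot(*(np.array(e["centre"])*[600,800]-near))<25]
    return d[0]["centre"] if d else None
S=dict(lathe=(365,400),mandrel_end=(309,399),tail_grip=(273,408),mill=(334,391),mill_foot=(322,398),mill_head=(358,392),lens=(182,329),cam_stand=(265,310))
T=dict(lathe=(310,384),mandrel_end=(303,385),tail_grip=(297,440),mill=(301,356),mill_foot=(302,378),mill_head=(302,330),lens=(184,518),cam_stand=(190,505))
s=robot.get_image("side");t=robot.get_image("top")
for n in S:
    a,b=best(s,n,S[n]),best(t,n,T[n])
    z={"lathe":0,"cam_stand":0,"lens":300}.get(n,185)
    print(n,*( [*(np.array(v.round(1)) if hasattr(v,'round') else v for v in tri([(s,a),(t,b)]))] if a and b else [a,b]), "top@z",onplane(t,b,z).round(1) if b else None,"side@z",onplane(s,a,z).round(1) if a else None)
f=t["frame"]
cv2.imwrite("pics/crop.png",cv2.resize(f[160:230,190:350],(800,350),interpolation=cv2.INTER_CUBIC))
cr=s["frame"][90:180,160:260]; cv2.imwrite("pics/crop2.png",cv2.resize(cr,(600,540),interpolation=cv2.INTER_CUBIC))
E
python3 m.py
```

```text
lathe [535.4  74.7 -16.2] 1.7 top@z [531.9  74.4] side@z [535.8  86.2]
mandrel_end [540.5  68.3 192.9] 7.3 top@z [534.1  68.7] side@z [548.6  60.7]
tail_grip [543.2 -73.5 170. ] 6.7 top@z [548.  -72.9] side@z [535.3 -58. ]
mill [0.5549, 0.4869] None top@z None side@z [550.7 125.5]
mill_foot [527.4  78.7 175.5] 1.5 top@z [527.8  78.4] side@z [525.1  86.8]
mill_head [0.5953, 0.4816] None top@z None side@z [551.9 196.3]
lens [ 759.8 -234.1  311.9] 5.3 top@z [ 768.7 -236.2] side@z [ 758.  -247.5]
cam_stand [0.4518, 0.4125] None top@z None side@z [ 771.2 -234. ]
```

View pics/crop.png

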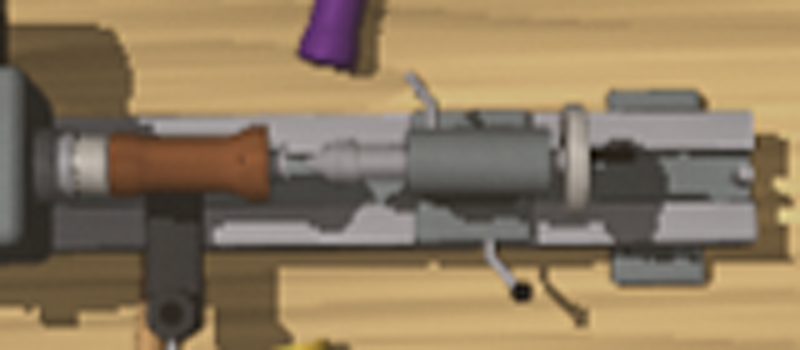

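The crop shows the brown mill body on the mandrel (foot at col 268, head at 107, axis row about 163). The barrel spans cols 408–552 and rows 128–192. That confirms the choice.

```bash
python3 - <<'E'
from h import *
t=robot.get_image("top")
f=lambda x,y,z: onplane(t,((160+y/5)/384,(190+x/5)/512),z).round(1)
for n,x,y,z in [("barrel",480,160,190),("barrelR",552,160,190),("barrelL",408,160,190),("foot",270,163,183),("head",107,163,183),("bedend front",752,245,85),("bedend back",752,113,85),("bed front left",60,249,85),("bedback left",240,115,85)]: print(n,f(x,y,z))
print(robot.observe()["time_s"])
w=robot.get_image("wrist");E=np.array(w["extrinsics"]);print("wristcam",(-E[:3,:3].T@E[:3,3]).round(),E[:3,:3].round(2).tolist(),w["K"][0][0])
E
```

```text
barrel [535.6 -77.4]
barrelR [ 534.1 -127.6]
barrelL [537.1 -27.1]
foot [538.6  69.4]
head [542.  183.7]
bedend front [ 479.3 -282.6]
bedend back [ 577.7 -287.6]
bed front left [491.2 228.9]
bedback left [587.4  93.3]
3.0
wristcam [ 328. -537.  373.] [[0.41, -0.91, 0.0], [-0.87, -0.39, 0.31], [-0.28, -0.13, -0.95]] 275.4768308354007
```

View pics/crop2.png

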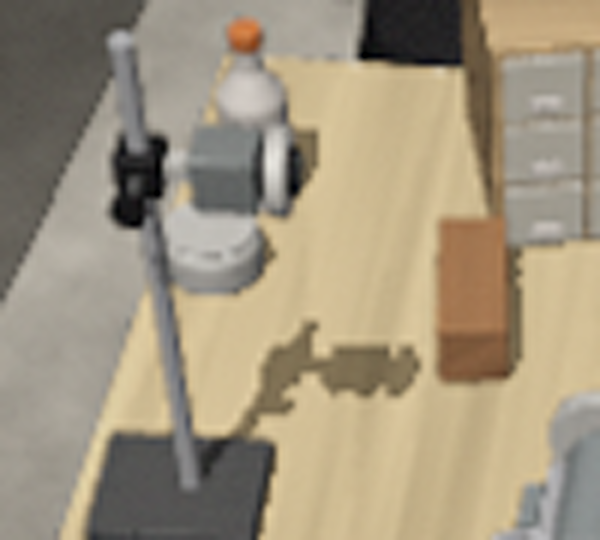

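Brown mill body confirmed; the lathe's +y is about (0.024, 1) in the world. The side crop shows the camera facing right, with its lens ring at about (280, 170). I'll raise and turn the tool so the fingers close across the lathe axis.

```bash
python3 -m inch '[[1,0,0,-2,-0.188],[1,0,0,-2,-0.188],[1,0,0,-2,-0.188],[1,0,0,-2,-0.188],[1,0,0,-2,-0.188]]'; python3 -m inch '[[1,0,0,0,-0.185],[1,0,0,0,0]]'; python3 - <<'E'
from h import *
from scipy.spatial.transform import Rotation as R
o=robot.observe();print(o["position"],R.from_quat(o["tcp_rot"]).as_matrix().round(3),o["q"])
E
```

```text
time_s: 3.68
position: [255.9, -570.1, 332.0]
tcp_rot: [0.776, 0.631, 0.0, 0.0]
ft_force: [-0.2, -1.2, -0.5]
finger_gap: 85.4
grip_force: 0.0
time_s: 3.92
position: [255.9, -570.2, 331.5]
tcp_rot: [0.717, 0.697, -0.0, 0.0]
ft_force: [0.2, -0.1, -0.1]
finger_gap: 85.5
grip_force: 0.0
[ 255.89235697 -570.18069745  331.50913871] [[ 0.028  1.     0.   ]
 [ 1.    -0.028 -0.   ]
 [-0.     0.    -1.   ]] [-1.16797876e+00  3.29436608e-01  1.53088045e+00 -2.38408965e-05
  1.28096085e+00 -1.13984810e+00]
```

```bash
python3 -m inch '[[1,4.1,3.4,-0.7,0],[1,4.1,3.4,-0.7,0],[1,4.1,3.4,-0.7,0],[1,4.1,3.4,-0.7,0],[1,4.1,3.4,-0.7,0]]'; python3 -m inch '[[1,4.1,3.4,-0.7,0],[1,4.1,3.4,-0.7,0],[1,4.1,3.4,-0.7,0],[1,4.1,3.4,-0.7,0],[1,4.1,3.4,-0.7,0]]';python3 -m inch '[[1,0,0,0,0],[1,0,0,0,0]]'
cat > look.py <<'E'
from h import *
import sys,pickle
w=robot.get_image("wrist")
pickle.dump(w,open(f"w{sys.argv[1]}.pkl","wb"))
cv2.imwrite(f"pics/w{sys.argv[1]}.png",w["frame"])
for n in ["lens","tail_grip","mandrel_end","mill_foot","mill_head","cam_stand","mill"]:
    print(n,[((np.array(d["centre"])*[384,512]).round(1).tolist(),round(d["p"],2),onplane(w,d["centre"],{"lens":305,"cam_stand":0}.get(n,184)).round(1).tolist()) for d in robot.mark_of(w,n)[:3]])
E
python3 look.py 1
```

```text
time_s: 4.55
position: [432.1, -368.3, 366.2]
tcp_rot: [0.718, 0.696, -0.0, -0.0]
ft_force: [0.8, 0.2, -0.0]
finger_gap: 85.6
grip_force: 0.0
time_s: 5.18
position: [607.5, -167.8, 401.1]
tcp_rot: [0.718, 0.696, -0.0, -0.0]
ft_force: [0.2, -0.3, -1.0]
finger_gap: 85.4
grip_force: 0.0
time_s: 5.42
position: [606.2, -169.4, 400.6]
tcp_rot: [0.717, 0.697, -0.001, -0.0]
ft_force: [-0.2, 0.2, -0.6]
finger_gap: 85.8
grip_force: 0.0
lens [([256.7, 414.8], 0.59, [760.1, -243.1])]
tail_grip [([83.1, 200.7], 0.6, [540.1, -70.8])]
mandrel_end [([87.7, 197.3], 0.27, [535.5, -76.0])]
mill_foot [([37.3, 337.0], 0.75, [702.9, -25.5]), ([0.0, 137.5], 0.75, [477.2, 18.1])]
mill_head [([19.7, 274.1], 0.84, [630.0, -5.5]), ([21.4, 76.5], 0.81, [404.0, -1.0])]
cam_stand []
mill [([30.1, 305.9], 0.81, [666.6, -17.1]), ([12.1, 107.0], 0.65, [440.7, 7.3])]
```

View pics/w1.png

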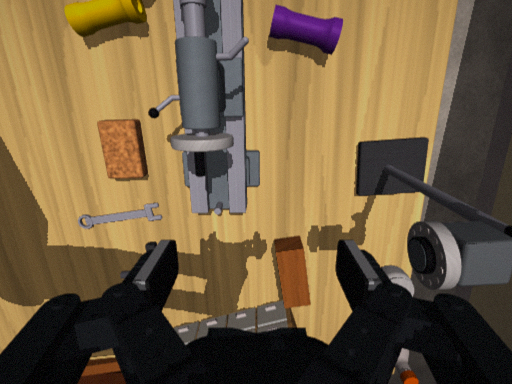

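The wrist view shows the barrel (cols 180–217, rows 38–135), the handwheel at row 140, and the inspection camera with its lens at about (417, 255). The base plate spans (357,141)–(428,196) with the post foot at (388, 170). I'll work out the stand's yaw while moving above the barrel.

```bash
python3 -m inch '[[1,2.35,-1.8,3.2,0],[1,2.35,-1.8,3.2,0],[1,2.35,-1.8,3.2,0],[1,2.35,-1.8,3.2,0],[1,0,0,0,0]]'; python3 look.py 2; python3 - <<'E'
from h import *
import pickle
w=pickle.load(open("w1.pkl","rb"))
f=lambda u,v,z:onplane(w,(v/384,u/512),z)
c=[f(u,v,18) for u,v in [(357,141),(427,138),(428,191),(358,196)]]
print(np.round(c,1)); 
for a,b in((0,1),(3,2)): d=c[b]-c[a];print(np.hypot(*d),np.arctan2(d[1],d[0]))
for a,b in((3,0),(2,1)): d=c[b]-c[a];print(np.hypot(*d),np.arctan2(-d[0],d[1]))
print("post",f(388,169,18))
print("barrel ends", f(197,38,190),f(200,133,190))
cv2.imwrite("pics/lenscrop.png",cv2.resize(w["frame"][215:300,390:512],(732,510),interpolation=cv2.INTER_CUBIC))
E
```

```text
time_s: 6.45
position: [534.5, -72.3, 271.1]
tcp_rot: [0.716, 0.698, -0.002, -0.002]
ft_force: [-0.7, -0.1, 0.8]
finger_gap: 85.5
grip_force: 0.0
lens []
tail_grip [([194.9, 263.1], 0.81, [539.3, -74.0])]
mandrel_end []
mill_foot [([95.3, 414.1], 0.83, [659.5, 6.5]), ([52.7, 163.2], 0.83, [465.8, 41.8])]
mill_head [([80.6, 88.4], 0.91, [404.9, 23.6]), ([76.7, 334.5], 0.55, [596.1, 21.7])]
cam_stand [([217.7, 145.4], 0.23, [347.8, -174.8])]
mill [([68.9, 124.4], 0.83, [434.5, 31.3]), ([88.8, 375.3], 0.58, [628.5, 12.1])]
[[ 795.9 -173. ]
 [ 927.7 -171. ]
 [ 947.2 -277.4]
 [ 807.5 -284.3]]
131.81021351041892 0.015658715594103312
139.89988007073785 0.049417470736529065
111.90867314085114 0.10377716381932584
108.23597023524593 0.18141187537101713
post [ 861.33201621 -229.53738255]
barrel ends [541.36654054 -22.84160513] [ 534.97761373 -130.03339288]
```

View pics/lenscrop.png

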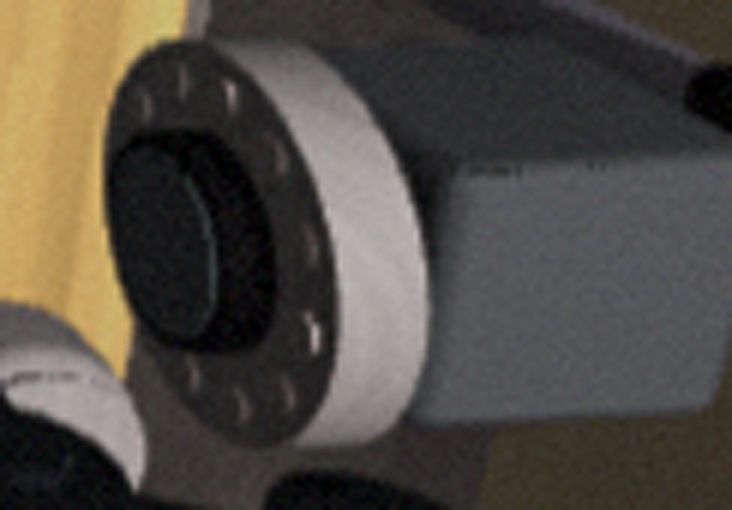

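View pics/w2.png

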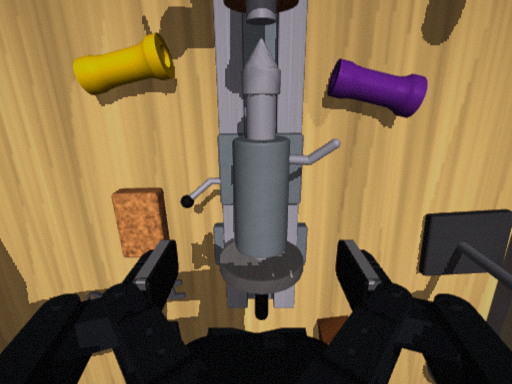

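The closer wrist view shows the barrel centred at about (262, 195) between the fingers, with the lock lever at (335, 143) clear of them. Descend and pinch it.

```bash
python3 -m inch '[[1,-0.1,0.3,2.5,0],[1,0,0,2.5,0],[1,0,0,2.5,0],[1,0,0,2.5,0],[1,0,0,0,0]]'; python3 -m inch '[[0.4,0,0,0,0],[0.4,0,0,0,0],[0.4,0,0,0,0],[0.4,0,0,0,0],[0.4,0,0,0,0]]' 30
```

```text
time_s: 7.48
position: [539.1, -74.6, 172.0]
tcp_rot: [0.717, 0.698, -0.001, -0.001]
ft_force: [0.3, 0.4, 0.3]
finger_gap: 85.0
grip_force: 0.0
time_s: 8.1
position: [537.7, -74.5, 174.3]
tcp_rot: [0.716, 0.698, -0.002, -0.002]
ft_force: [-10.9, -1.4, 9.4]
finger_gap: 47.1
grip_force: 30.8
```

```bash
python3 -m inch '[[0.4,-1,-0.1,-0.1,0],[0.4,-2,0,0,0],[0.4,-2,0,0,0],[0.4,-2,0,0,0],[0.4,-2,0,0,0]]'; python3 -m inch '[[0.4,-2,0,0,0],[0.4,-2,0,0,0],[0.4,-1.5,0,0,0],[0.4,-1,0,0,0],[0.4,0,0,0,0]]'
```

```text
time_s: 8.72
position: [535.9, -163.5, 174.4]
tcp_rot: [0.716, 0.698, 0.0, -0.002]
ft_force: [0.5, 6.9, -3.9]
finger_gap: 47.0
grip_force: 33.5
time_s: 9.35
position: [534.6, -228.8, 174.3]
tcp_rot: [0.717, 0.697, 0.0, -0.001]
ft_force: [-0.8, 4.3, -2.4]
finger_gap: 46.8
grip_force: 33.6
```

```bash
python3 -m inch '[[0.4,-0.5,0,0,0],[0.4,-0.4,0,0,0],[0.4,0,0,0,0]]';  python3 -m inch '[[0.4,-0.4,0,0,0],[0.4,0,0,0,0],[0.4,0,0,0,0]]'
```

```text
time_s: 9.72
position: [534.4, -234.3, 174.3]
tcp_rot: [0.717, 0.698, 0.002, -0.003]
ft_force: [1.9, 20.4, 0.3]
finger_gap: 46.6
grip_force: 34.0
time_s: 10.1
position: [534.4, -238.5, 174.3]
tcp_rot: [0.716, 0.698, 0.002, -0.003]
ft_force: [1.5, 19.4, -0.6]
finger_gap: 46.3
grip_force: 33.9
```

```bash
python3 -m inch '[[0.4,0.4,0,0,0],[1,0,0,0,0],[1,0,0,0,0],[1,0,0,0,0]]'; python3 -m inch '[[1,0,0,-2.5,0],[1,0,0,-2.5,0],[1,0,0,-2.5,0],[1,0,0,-2.5,0],[1,0,0,0,0]]'; python3 look.py 3; cat > /dev/null; python3 - <<'E'
from h import *
w=robot.get_image("wrist")
t=robot.get_image("top");s=robot.get_image("side")
for n in("tail_grip","lens","mandrel_end"):print(n,[(np.array(d["centre"])*[600,800],d["p"],onplane(t,d["centre"],190 if n!="lens" else 305)) for d in robot.mark_of(t,n)[:2]])
cv2.imwrite("pics/m3.png",np.hstack([w["frame"][:, 100:500],cv2.resize(t["frame"][160:230,190:350],(400,384),interpolation=cv2.INTER_CUBIC)]))
E
```

```text
time_s: 10.6
position: [535.2, -238.9, 174.8]
tcp_rot: [0.717, 0.697, 0.0, 0.001]
ft_force: [-0.0, -0.1, 0.1]
finger_gap: 85.7
grip_force: 0.0
time_s: 11.22
position: [536.0, -239.2, 276.6]
tcp_rot: [0.717, 0.698, 0.001, 0.002]
ft_force: [0.1, 0.2, -0.7]
finger_gap: 85.3
grip_force: 0.0
lens []
tail_grip [([173.1, 252.1], 0.81, [532.4, -222.5])]
mandrel_end []
mill_foot []
mill_head []
cam_stand []
mill []
tail_grip [(array([293.58, 511.44]), 0.94, array([ 545.82132797, -222.08585903])), (array([184.56, 522.32]), 0.4, array([ 795.22270013, -258.67284952]))]
lens [(array([185.64, 523.92]), 0.87, array([ 760.52062466, -241.92618061])), (array([377.16, 340.64]), 0.75, array([368.40503638, 153.69530563]))]
mandrel_end []
```

View pics/m3.png

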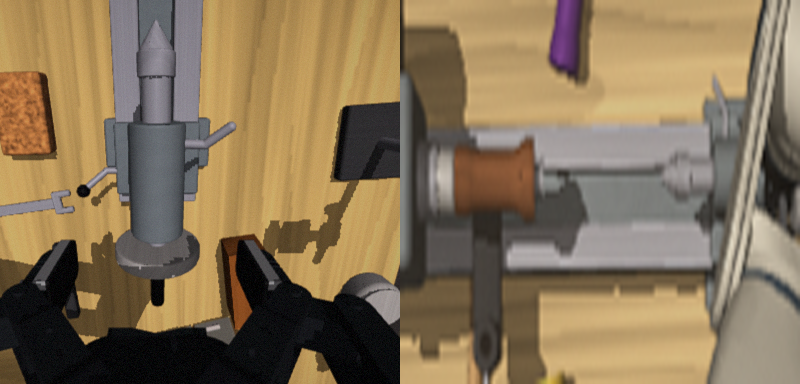

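The tailstock moved about 148 mm from where it stood, with some finger slip against what seems to be the stop. I'll re-grip harder and push to make sure.

```bash
python3 -m inch '[[1,1.5,0,2.5,0],[1,0,0,2.5,0],[1,0,0,2.5,0],[1,0,0,2.5,0],[1,0,0,0,0]]'; python3 -m inch '[[0.4,0,0,0,0],[0.4,0,0,0,0],[0.4,0,0,0,0],[0.4,0,0,0,0]]' 70;  python3 -m inch '[[0.4,-0.3,0,0,0],[0.4,0,0,0,0]]';  python3 -m inch '[[0.4,-0.3,0,0,0],[0.4,0,0,0,0]]'
```

```text
time_s: 12.55
position: [533.9, -222.9, 172.6]
tcp_rot: [0.716, 0.698, -0.001, -0.002]
ft_force: [0.0, -0.4, -0.1]
finger_gap: 85.1
grip_force: 0.0
time_s: 13.05
position: [534.7, -223.7, 175.9]
tcp_rot: [0.716, 0.698, -0.0, 0.0]
ft_force: [-5.2, 0.6, 7.6]
finger_gap: 45.5
grip_force: 73.1
time_s: 13.3
position: [534.7, -224.0, 175.9]
tcp_rot: [0.717, 0.698, 0.001, -0.002]
ft_force: [-3.9, 13.8, 12.2]
finger_gap: 45.5
grip_force: 73.5
time_s: 13.55
position: [534.7, -224.1, 175.9]
tcp_rot: [0.717, 0.697, 0.003, -0.004]
ft_force: [-2.7, 27.5, 15.1]
finger_gap: 45.9
grip_force: 73.9
```

At the stop: 28 N of push with no motion. Release, lift, and go above the mill.

```bash
python3 -m inch '[[0.4,0.6,0,0,0],[1,0,0,0,0],[1,0,0,0,0],[1,0,0,0,0]]'; python3 -m inch '[[1,0,0,-3,0],[1,0,0,-3,0],[1,0,0,-3,0],[1,0,0,-3,0],[1,0,0,0,0]]';python3 -m inch '[[1,5,0,0,0],[1,5,0,0,0],[1,5,0,0,0],[1,5,0,0,0],[1,5,0,0,0]]';python3 -m inch '[[1,5,0,0,0],[1,5,0,0,0],[1,0,0,0,0],[1,0,0,0,0]]'; python3 look.py 4
```

```text
time_s: 14.05
position: [535.5, -223.8, 174.5]
tcp_rot: [0.717, 0.698, 0.0, 0.0]
ft_force: [-1.0, -0.9, 0.5]
finger_gap: 85.1
grip_force: 0.0
time_s: 14.68
position: [536.5, -224.3, 296.9]
tcp_rot: [0.717, 0.698, 0.001, 0.002]
ft_force: [-0.1, -0.1, 0.1]
finger_gap: 85.5
grip_force: 0.0
time_s: 15.3
position: [541.2, 27.9, 293.2]
tcp_rot: [0.717, 0.698, -0.001, -0.001]
ft_force: [-0.0, -0.4, -0.5]
finger_gap: 85.3
grip_force: 0.0
time_s: 15.8
position: [544.0, 126.1, 293.3]
tcp_rot: [0.716, 0.698, -0.001, -0.0]
ft_force: [0.1, -0.5, -0.4]
finger_gap: 85.5
grip_force: 0.0
lens []
tail_grip []
mandrel_end [([244.1, 254.8], 0.6, [540.0, 62.7])]
mill_foot [([193.0, 179.1], 0.85, [468.3, 120.2]), ([226.9, 382.1], 0.79, [668.6, 79.1]), ([233.9, 256.0], 0.76, [541.5, 74.4])]
mill_head [([128.7, 250.3], 0.98, [539.1, 179.6]), ([208.1, 116.7], 0.98, [405.0, 106.1]), ([214.5, 317.8], 0.56, [603.3, 94.3])]
cam_stand []
mill [([217.6, 349.7], 0.69, [635.2, 90.2]), ([183.7, 254.0], 0.6, [540.9, 127.9])]
```

View pics/w4.png

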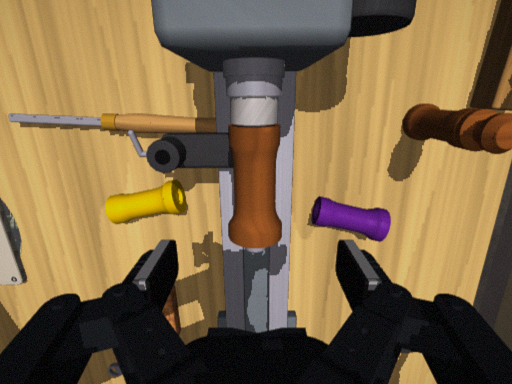

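The wrist view shows the brown mill at (254, 184), foot at row 240 and head at row 128, with the purple and yellow look-alikes on either side. It lies at (541, 128), as it should. Descend and grip the waist.

```bash
python3 -m inch '[[1,0,-0.3,2.7,0],[1,0,0,2.7,0],[1,0,0,2.7,0],[1,0,0,2.7,0],[1,0,0,2.6,0]]'; python3 -m inch '[[1,0,0,0,0],[0.3,0,0,0,0],[0.3,0,0,0,0],[0.3,0,0,0,0],[0.3,0,0,0,0]]' 50; python3 -m inch '[[0.3,0,0,0,0],[0.3,0,0,0,0]]'
```

```text
time_s: 16.82
position: [541.6, 126.2, 159.6]
tcp_rot: [0.717, 0.698, 0.0, 0.0]
ft_force: [0.7, -0.1, -0.1]
finger_gap: 85.1
grip_force: 0.0
time_s: 17.45
position: [542.2, 126.6, 161.6]
tcp_rot: [0.716, 0.698, 0.001, 0.001]
ft_force: [-1.7, -0.5, 7.1]
finger_gap: 39.3
grip_force: 50.3
time_s: 17.7
position: [542.3, 126.6, 161.6]
tcp_rot: [0.716, 0.698, 0.001, 0.001]
ft_force: [-1.1, -0.9, 5.9]
finger_gap: 38.9
grip_force: 50.3
```

```bash
python3 -m inch '[[0.3,0,0,-0.3,0],[0.3,0,0,0,0]]'; python3 -m inch '[[0.3,0,0,-0.2,0],[0.3,0,0,0,0]]'
```

```text
time_s: 17.95
position: [541.5, 126.5, 163.6]
tcp_rot: [0.716, 0.698, 0.0, 0.0]
ft_force: [0.4, -0.3, -1.0]
finger_gap: 39.4
grip_force: 50.3
time_s: 18.2
position: [541.4, 126.5, 165.3]
tcp_rot: [0.716, 0.698, -0.0, -0.0]
ft_force: [-0.4, 0.5, -1.3]
finger_gap: 39.0
grip_force: 50.3
```

```bash
python3 -m inch '[[0.3,-1,0,0.1,0],[0.3,-2,0,0,0],[0.3,-2,0,0,0],[0.3,-2,0,0,0],[0.3,-2,0,0,0]]'; python3 -m inch '[[0.3,-2,0,0,0],[0.3,-2,0,0,0],[0.3,-1.5,0,0,0],[0.3,0,0,0,0]]'
```

```text
time_s: 18.82
position: [539.0, 34.7, 164.4]
tcp_rot: [0.717, 0.697, -0.0, 0.0]
ft_force: [0.6, -0.0, -0.2]
finger_gap: 39.1
grip_force: 50.3
time_s: 19.32
position: [537.6, -19.5, 164.3]
tcp_rot: [0.717, 0.697, 0.0, -0.0]
ft_force: [1.1, -0.0, -2.0]
finger_gap: 38.8
grip_force: 50.3
```

The mill is off the mandrel. Lift and take a second view of the lens.

```bash
python3 -m inch '[[0.3,0,0,-2,0],[0.3,0,0,-4,0],[0.3,0,0,-5,0],[0.3,0,0,-5,0],[0.3,0,0,-5,0]]'; python3 -m inch '[[0.3,0,0,-4,0],[0.3,0,0,-1.6,0],[0.3,-3,1.5,0,0],[0.3,-3,2.5,0,0],[0.3,-4,2.5,0,0]]'; python3 -m inch '[[0.3,-4,2.5,0,0],[0.3,-3,2,0,0],[0.3,-1,1,0,0],[0.3,0,0,0,0],[0.3,0,0,0,0]]'; python3 look.py 5
python3 - <<'E'
from h import *
w=robot.get_image("wrist")
d=robot.mark_of(w,"lens"); print(d)
c=(np.array(d[0]["centre"])*[384,512]).astype(int) if d else np.array([204,334])
print(c); r0,c0=max(0,c[0]-60),max(0,c[1]-60)
print(r0,c0); cv2.imwrite("pics/l5.png",cv2.resize(w["frame"][r0:r0+140,c0:c0+180],(771,600),interpolation=cv2.INTER_CUBIC))
E
```

```text
time_s: 19.95
position: [537.3, -17.8, 376.0]
tcp_rot: [0.716, 0.698, 0.0, -0.0]
ft_force: [0.2, -0.2, -0.9]
finger_gap: 39.1
grip_force: 50.5
time_s: 20.58
position: [600.2, -120.1, 428.8]
tcp_rot: [0.716, 0.698, -0.0, -0.001]
ft_force: [1.0, 0.5, 0.3]
finger_gap: 39.0
grip_force: 50.5
time_s: 21.2
position: [652.3, -200.4, 430.0]
tcp_rot: [0.716, 0.698, -0.0, -0.001]
ft_force: [-0.3, -0.4, -0.2]
finger_gap: 39.3
grip_force: 50.5
lens [([213.8, 356.5], 0.72, [756.1, -239.1])]
tail_grip []
mandrel_end []
mill_foot [([20.0, 306.7], 0.87, [717.9, -30.7]), ([347.6, 256.3], 0.69, [642.5, -555.0])]
mill_head [([155.9, 253.1], 0.97, [646.8, -199.3]), ([8.4, 55.0], 0.9, [410.0, -10.6]), ([7.9, 247.2], 0.72, [644.9, -15.9])]
cam_stand []
mill [([16.9, 276.5], 0.9, [680.6, -26.4]), ([259.1, 254.9], 0.83, [644.9, -368.7])]
[{'centre': [0.5536, 0.7016], 'p': 0.96}]
[212 359]
152 299
```

View pics/l5.png

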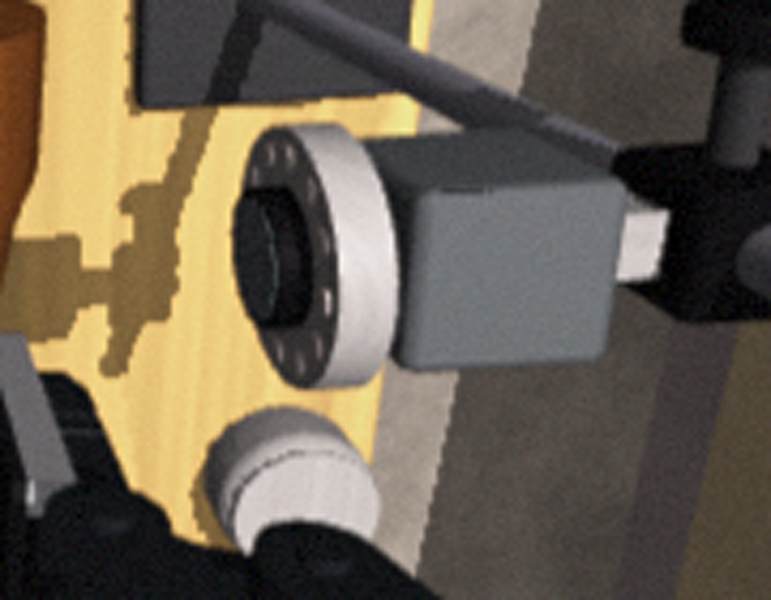

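The crop shows the lens glass centre at (257, 257), which is (359, 212) in the full picture. The camera body runs almost straight along +x.

```bash
python3 - <<'E'
from h import *
import pickle
w1=pickle.load(open("w1.pkl","rb"));w5=pickle.load(open("w5.pkl","rb"))
t=robot.get_image("top");s=robot.get_image("side")
P=lambda u,v:(v/384,u/512)
o=[(w1,P(417.2,255)),(w5,P(359,212))]
for nm,im in(("s",s),("t",t)):
    d=robot.mark_of(im,"lens");print(nm,[(np.array(e["centre"])*[384,512],e["p"]) for e in d[:2]])
print("w1w5",tri(o))
L,_=tri(o)
sid=(s,(182/600,329/800)); top=(t,(185/600,521.5/800))
print("all",tri(o+[sid,top])," w+side",tri(o+[sid]), "w+top",tri(o+[top]))
for nm,im in(("s",s),("t",t)): print("proj",nm,proj(im,L))
f=lambda u,v,z:onplane(w5,P(u,v),z)
z=L[2]
for a,b,zz in(((400.6,196.4),(443.8,195.2),z+22),((393.6,237.9),(440.3,234.9),z-22),((393.6,237.9),(440.3,234.9),z+22)):
    d=f(*b,zz)-f(*a,zz);print("yaw",np.arctan2(d[1],d[0]),np.hypot(*d))
# base plate front-bottom corners in w5 (z=18)
a=f(299+138/4.283,152+108/4.286,18);b=f(299+410/4.283,152+88/4.286,18);print("base",a,b,np.arctan2(*(b-a)[::-1]))
print(robot.observe()["time_s"])
for nm,z in((("lens"),0),): pass
for nm in("mill_foot","mill_head"): print(nm,[(np.array(e["centre"])*[384,512],e["p"]) for e in robot.mark_of(s,nm)[:4]])
cr=s["frame"][60:180,140:260]; cv2.imwrite("pics/s5.png",cv2.resize(cr,(600,600),interpolation=cv2.INTER_CUBIC))
E
```

```text
s [(array([117.0048, 209.5104]), 0.81)]
t []
w1w5 (array([ 751.86798941, -230.33943962,  321.36582941]), np.float64(0.372967286818664))
all (array([ 750.97519417, -230.68294779,  326.46074476]), np.float64(4.959091850897039))  w+side (array([ 746.08630194, -224.49581361,  333.38133277]), np.float64(1.8143520344447097)) w+top (array([ 758.36493411, -235.96088113,  310.85801746]), np.float64(1.9783990707649082))
proj s [209.70419258 118.20929665]
proj t [332.71014437 120.10377578]
yaw 0.005183287516251955 37.903686961483
yaw 0.04816448386060013 51.08430720165456
yaw 0.04816448386059856 42.84506223535422
base [ 805.74594372 -282.17525384] [ 937.09041156 -275.31484029] 0.05218480065807865
21.9
mill_foot [(array([ 91.0848, 235.008 ]), 0.71), (array([208.512 , 209.2032]), 0.54)]
mill_head [(array([234.0864, 252.2112]), 0.74), (array([111.7056, 228.8128]), 0.73), (array([218.112 , 234.8032]), 0.71), (array([229.5168, 310.3232]), 0.59)]
```

```bash
python3 -m inch '[[0.3,-1,-0.5,2,0],[0.3,-1,-0.5,3,0],[0.3,-1,-0.2,3,0],[0.3,0,0,2,0],[0.3,0,0,0,0]]'; python3 -m inch '[[0.3,0,0,0,0]]'; python3 look.py 6
python3 - <<'E'
from h import *
import pickle
w=pickle.load(open("w6.pkl","rb"))
cv2.imwrite("pics/l6.png",cv2.resize(w["frame"][150:330,332:512],(600,600),interpolation=cv2.INTER_CUBIC))
E
```

```text
time_s: 22.62
position: [639.4, -230.8, 328.6]
tcp_rot: [0.716, 0.698, -0.001, -0.002]
ft_force: [0.2, -1.0, -1.6]
finger_gap: 39.3
grip_force: 50.5
time_s: 22.75
position: [640.8, -231.1, 331.6]
tcp_rot: [0.716, 0.698, 0.0, 0.001]
ft_force: [0.4, 0.4, -0.2]
finger_gap: 38.9
grip_force: 50.5
lens [([229.0, 437.0], 0.82, [762.7, -238.9])]
tail_grip [([173.5, 158.0], 0.85, [533.5, -226.9])]
mandrel_end [([343.2, 258.3], 0.45, [637.0, -468.3])]
mill_foot [([344.7, 258.5], 0.93, [637.2, -471.0])]
mill_head [([155.8, 256.5], 0.91, [641.1, -210.1])]
cam_stand []
mill [([261.3, 258.2], 0.92, [639.9, -340.0])]
```

View pics/l6.png

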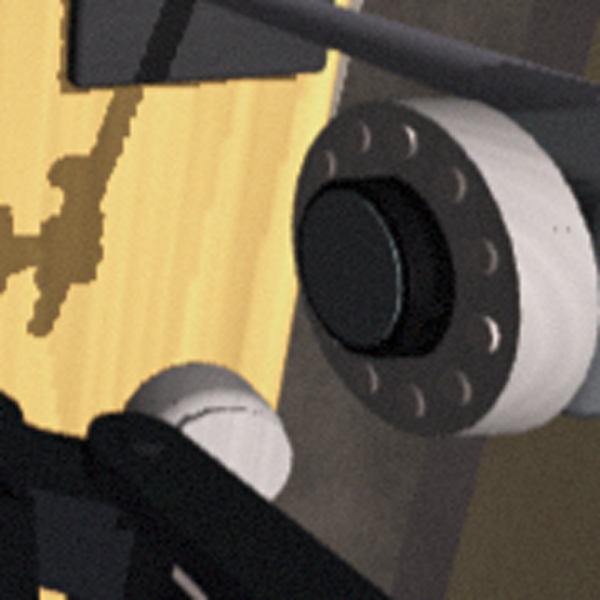

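Glass centre in the crop at (351, 267), which is (437, 230) in full; the network says (437, 229). Now fuse this with the other views and work out where the mill sits in the hand.

```bash
python3 - <<'E'
from h import *
import pickle
from scipy.optimize import least_squares
from scipy.spatial.transform import Rotation as R
W=[pickle.load(open(f"w{i}.pkl","rb")) for i in(1,5,6)]
P=lambda u,v:(v/384,u/512)
s=robot.get_image("side")
o=[(W[0],P(417.2,255)),(W[1],P(359,212)),(W[2],P(437.2,229.7))]
print("wrist3",tri(o)); print("5,6",tri(o[1:]),"1,6",tri(o[::2]))
print("w+side",tri(o+[(s,(182.5/600,328/800))]))
L=tri(o)[0]; print([proj(a,L)-np.array([b[1]*512,b[0]*384]) for a,b in o])
w=W[2];ob=robot.observe();p=ob["position"];M=R.from_quat(ob["tcp_rot"]).as_matrix()
px={-55:(258.4,344.7),55:(256.5,155.8)}
def f(v):
    c,h,y,yaw=v;return np.concatenate([proj(w,p+M@np.array([c+k,y+yaw*k,-h]))-np.array(q) for k,q in px.items()])
r=least_squares(f,[0,20,0,0]);print("mill c,h,y,yaw",r.x.round(3),"res",r.fun.round(2),p)
# camera-body yaw from post: stub near lens height
f6=lambda u,v,z:onplane(w,P(u,v),z)
a=f6(332+70/3.333,150+88/3.333,18);b=f6(332+328/3.333,150+70/3.333,18);print("base",a,b,np.arctan2(*(b-a)[::-1]))
E
```

```text
wrist3 (array([ 752.43955757, -231.23241644,  320.00257618]), np.float64(0.6351659236324849))
5,6 (array([ 753.02659915, -231.57289474,  318.90115015]), np.float64(0.5059046679501193)) 1,6 (array([ 752.7683055 , -231.98255856,  319.34376623]), np.float64(0.09077958779471373))
w+side (array([ 748.66613284, -227.69137828,  327.87022057]), np.float64(2.2182044650311923))
[array([ 0.05214647, -0.38752711]), array([-0.30312171,  0.64250144]), array([ 0.52559961, -0.48796803])]
mill c,h,y,yaw [ 3.7500e-01  2.0933e+01  7.1800e-01 -1.1000e-02] res [ 0. -0. -0. -0.] [ 640.05137356 -231.22898203  330.57427112]
base [ 805.47018307 -284.28206542] [ 937.04147513 -278.09231405] 0.047010186628997384
```

Lens at (752.5, -231.5, 319.5), looking direction yaw about 0.05. The mill sits 21 mm above the TCP, which matches the hanging height at the grasp. Target TCP is (598, -239, 298.6), with a turn of -1.635. Back off first, then turn.

```bash
python3 -m inch '[[0.3,-0.2,-1.4,0,0],[0.3,-0.3,-1.4,0,0],[0.3,-0.2,-1.4,0,0],[0.3,0,0,0,-0.1],[0.3,0,0,0,-0.15]]'; python3 -m inch '[[0.3,0,0,0,-0.18],[0.3,0,0,0,-0.18],[0.3,0,0,0,-0.18],[0.3,0,0,0,-0.18],[0.3,0,0,0,-0.18]]'; python3 -m inch '[[0.3,0,0,0.6,-0.18],[0.3,0,0,0.8,-0.15],[0.3,0,0,0.9,-0.1],[0.3,0,0,0.9,-0.055],[0.3,0,0,0,0]]'; python3 -m inch '[[0.3,0,0,0,0],[0.3,0,0,0,0]]'; python3 - <<'E'
from h import *
from scipy.spatial.transform import Rotation as R
o=robot.observe();M=R.from_quat(o["tcp_rot"]).as_matrix();p=o["position"]
print(p,M.round(3).tolist(),o["q"].round(2))
foot=p+M@[-54.6,0.7+.6,-20.9]; L=np.array([752.5,-231.5,319.5]);u=np.array([np.cos(.05),np.sin(.05),0]);v=np.array([-u[1],u[0],0]);d=foot-L
print("foot in lens",d@u,d@v,d[2]); print("shift needed, tool cm",(M.T@((L-100*u)-foot)/10).round(2),"yaw",np.arctan2(M[1,0],M[0,0]))
s=robot.get_image("side");w=robot.get_image("wrist")
print("predicted side foot",proj(s,foot),"lens",proj(s,L))
for im,k in((s,"s"),(w,"w")):
  for n in("lens","mill_foot","mill_head"):print(k,n,[((np.array(e["centre"])*[384,512])[::-1].round(1).tolist(),round(e["p"],2)) for e in robot.mark_of(im,n)[:3]])
c=s["frame"][70:190,160:280];cv2.imwrite("pics/fin.png",np.hstack([cv2.resize(c,(500,500),interpolation=cv2.INTER_CUBIC),cv2.resize(w["frame"][:,100:412],(300,500))]))
E
```

```text
time_s: 23.82
position: [596.8, -237.4, 330.7]
tcp_rot: [0.622, 0.783, 0.0, 0.0]
ft_force: [0.4, -0.9, -1.2]
finger_gap: 39.2
grip_force: 50.5
time_s: 24.45
position: [597.0, -237.3, 330.5]
tcp_rot: [0.219, 0.976, -0.0, 0.0]
ft_force: [0.0, 1.2, -1.8]
finger_gap: 39.3
grip_force: 50.5
time_s: 25.08
position: [596.7, -237.2, 297.8]
tcp_rot: [-0.018, 1.0, 0.0, -0.001]
ft_force: [0.4, 0.3, -1.0]
finger_gap: 39.2
grip_force: 50.5
time_s: 25.32
position: [597.9, -237.3, 298.9]
tcp_rot: [-0.019, 1.0, -0.0, 0.0]
ft_force: [0.1, -0.4, -1.5]
finger_gap: 39.3
grip_force: 50.5
[ 597.9177325  -237.27385787  298.92293941] [[-0.999, -0.037, 0.001], [-0.037, 0.999, -0.0], [-0.001, -0.0, -1.0]] [-0.4   0.38  1.53  0.    1.23 -2.  ]
foot in lens -100.08238221644912 2.557716357832305 0.36711040211639556
shift needed, tool cm [-0.01 -0.26  0.04] yaw -3.1045812945682063
predicted side foot [234.49062102 119.76865599] lens [209.63815662 118.39216715]
s lens [([207.4, 119.0], 0.72)]
s mill_foot [([207.5, 207.9], 0.86), ([282.5, 227.0], 0.84), ([235.8, 123.3], 0.59)]
s mill_head [([308.1, 228.0], 0.81), ([233.2, 216.2], 0.74), ([258.9, 125.9], 0.53)]
w lens []
w mill_foot [([259.2, 341.5], 0.8), ([486.1, 27.5], 0.63), ([394.9, 239.6], 0.58)]
w mill_head [([255.9, 155.3], 0.95), ([427.0, 184.7], 0.84)]
```

View pics/fin.png

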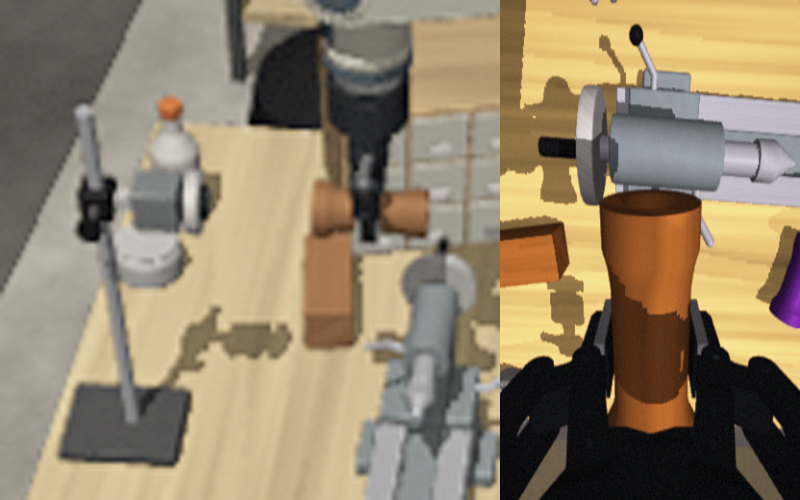

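The final view shows the mill level in the fingers, foot towards the lens, with the foot face at (235, 119) and the lens at (209, 117.5), both within 1 px of the predictions. A small sideways correction, settle, and hand in.

```bash
python3 -m inch '[[0.3,0,-0.2,0,0.01],[0.3,0,0,0,0],[0.3,0,0,0,0],[0.3,0,0,0,0],[0.3,0,0,0,0]]'; python3 -m inch '[[0.3,0,0,0,0],[0.3,0,0,0,0],[0.3,0,0,0,0],[0.3,0,0,0,0]]'; python3 -c "
from rig import robot
print(robot.observe()['qd'].round(3)); print(robot.finish_job())"
```

```text
time_s: 26.35
position: [597.9, -239.1, 298.3]
tcp_rot: [-0.014, 1.0, 0.0, -0.0]
ft_force: [0.2, 0.8, -0.8]
finger_gap: 38.9
grip_force: 50.5
time_s: 26.85
position: [597.9, -239.1, 298.3]
tcp_rot: [-0.014, 1.0, -0.0, 0.0]
ft_force: [-0.5, 0.6, -1.0]
finger_gap: 39.1
grip_force: 50.5
[-0.    -0.002  0.    -0.     0.001 -0.001]
the job is handed in; nothing more can be done
None
```

I handed the job in at 26.9 s with the tailstock at its stop and the mill body held still, its foot about 100 mm from the lens and within an estimated 3 mm of the line of sight; the hand-in returned no verdict.

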